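Lock the feed cap onto the peanut mill

TASK

Fit the blue feed cap with the yellow bar onto the red peanut mill: feel for the slots in its collar, push the cap in against the spring, turn it clockwise until it locks, and let go so that it stays locked in its notches. Press gently, no harder than about 25 N on the mill, and leave the jars, the scoop, the bowl and the white cover where they are.

Things in the scene. Friction and masses are not known exactly. Their poses are not given: they have to be found in the camera images.
- cap_bar (a point): Feed cap, loose, upright at the start, 74 mm tall, about 0.16 kg: yellow bar grip 70 long, 14 thick, 36 tall on a blue flange 88 across, 8 thick, over an aluminium spigot 55 across, 30 long. Point: middle of the bar, 56 mm above the cap's foot, 18 above the flange's top. x along the bar, z up. A half turn makes no difference.
- cap: The same feed cap; origin at the centre of its foot, axes as above. The foot is chamfered 6 mm. Two lugs, 10 mm wide, 8 thick, from 8 to 16 mm above the foot, reach out to 36 mm from the axis along own +x and -x, below the bar's two ends, hidden from above by the flange.
- mill: Red peanut mill, fixed, at a new place and yaw each time. Origin on the counter below the mouth. x from the spout (front) to the motor box (105 mm high), y to the mill's left, z up. On top a steel collar, 90 mm across, bore 60, its lip 10 mm thick; two opposite slots 17 mm wide pass the lugs. Anticlockwise turning under the lip is blocked.
- mouth (a point): Centre of the collar's mouth at rim height, 145 mm above the counter; axes of the mill. The slots lie along its y, but turned by an unknown angle, up to 0.4 rad either way about z, NOT shown by this frame: find it by feel or by eye. With the lugs resting on the rim, the bar's middle is 48 mm above this point; the cap drops lower when the lugs meet the slots to within about 0.1 rad, if well centred.
- well (a point): On the collar's axis, 10 mm below the rim: top of the sprung plate at rest. It pushes the foot up with 3 N at first touch, 0.4 N more per mm, 11 N when the flange meets the rim (bar's middle 26 mm above the rim).
- lock (a point): On the collar's axis, 34 mm above the rim: where the bar's middle is when locked. With it under 30 mm above the rim the lugs are below the lip and the cap turns clockwise (from above) to a hard stop about 0.9 rad from the slots. Eased there (0.72 rad or more), the spring lifts the lugs 4 mm into notches: locked. Turned too little it stays at 30 mm; not turned it springs out to about 46 mm.
- cover_mid (a point): White round dust cover with a grey knob, 86 mm across, 40 mm tall, loose; has no lugs, is not needed; swaps places with the feed cap. Point at half its height.
- scoop: Steel spoon, 190 mm long, lying along its x on the counter; leave alone.
- jar_a: Peanut butter jar, 68 mm across, 95 tall, loose; origin at the foot; leave alone.
- jar_b: Jar like the others; origin at the foot; leave alone.
- jar_c: Jar like the others; origin at the foot; leave alone.
- bowl: Steel bowl, 120 mm across, 50 tall, loose; origin at the foot; leave alone.
Not all that is in view belongs to the job. Leave any black or purple look-alike of the cap alone.

How it is judged:
On the way:
1. the cap is pushed in until its lugs are under the collar's lip (horizontal distance between cap_bar and mouth below 0.006 m and z of cap_bar in the frame of mouth below 0.0312 m), for 0.1 s.
At the end, for the whole second after the job is handed in: The cap stands in the mill's collar, centred within 6 mm, upright within 0.1 rad, held by the spring in the notches (middle of its bar 32.2 to 37 mm above the rim), and is let go (horizontal distance between cap_bar and mouth below 0.006 m and z of cap_bar in the frame of mouth between 0.0322 and 0.037 m and angle between cap_bar's own z axis and vertical below 0.1 rad and contact force between the fingers and cap below 0.1 N); the robot touches nothing.
It fails at once if the cap is pressed on the mill with more than 50 N (contact force between cap and mill above 50 N).
It fails at once if the white cover, the scoop, a jar or the bowl is moved by more than 30 mm (distance of any of cover_mid, scoop, jar_a, jar_b, jar_c, bowl from where it was at the start of the episode above 0.03 m).
It also fails if it takes over 72 s, if anything falls off the work surface, if the arm or the gripper's body presses on something with over 40 N, if the wrist force passes 120 N, or if a joint passes its speed limit or range.

ROBOT

A 6-joint arm with a two-finger parallel gripper is mounted at the origin on the work surface. World frame = base frame: x ahead of the robot, y to its left, z up, the work surface at z = 0. Lengths are in m, angles in rad, forces in N, time in s.
With the tool pointing down it reaches from about 0.325 to 0.9 m from the base axis. Payload 6.1 kg.
Tool frame: the origin (TCP) lies at the very end of the fingers, on their centre line; the grasp point (between the pads) lies bot.grip_point_offset behind it (bot.grip_point_offset is the distance from the TCP to the grasp point, in m); y points along the fingers, z is the direction in which the jaws open and shut, and the axes are right-handed (so a half turn about y gives the same grasp; the last joint's range is limited). The gripper opens to 87 mm and grips with 3 to 60 N. Pads are 19 mm wide; open, the fingers measure 117 mm over their backs; the gripper's body (75 mm by 190 mm) begins 51 mm behind the grasp point.
Start: joints at [1.025, 0.22, 1.526, -0, 1.395, -0.126], TCP at [0.255, 0.571, 0.223] pointing down, gripper open.
Joint ranges: [-2.98, 2.98], [-0.91, 2.08], [0.09, 2.57], [-1.24, 4.39], [0.2, 2.65], [-2.68, 2.68]. Speed limits (rad/s): [2.57, 2.57, 3.01, 3.14, 3.14, 3.14].

INTERFACE

Orientations are given as a unit quaternion [x, y, z, w].
In Python, from cell import bot gives the robot as it stands. Calls block until the motion is done:
- bot.move_pose(position, orientation): joint-space move of the TCP to a pose.
- bot.move_straight(position, orientation=None, v=0.15, stop_force=None): straight line of the TCP; orientation=None keeps the orientation; v is the mean speed in m/s. With stop_force (N) it stops when the force on the tool has changed by that much, and returns True; else False.
- bot.move_j(angles): joint-space move.
- bot.command_gripper(opening, f_grip=None): opening from 0.0 (shut) to 1.0 (fully open); f_grip is the grip in N (None keeps the last); returns when the fingers have stopped.
- bot.pause(seconds).
- bot.solve_ik(position, orientation): joint angles nearest the present ones, or None.
- bot.sense(): the state.
- bot.get_image(name): name is "scene" or "side" or "wrist"; returns a dict with "img" (420x560x3 uint8, red, green, blue), "camera_matrix" (3x3 intrinsics, pixels), "position" and "rotation" of the camera in the world. Camera axes: x right, y down, z forward; pixel columns grow to the right and rows downward; lengths in m; the calibration is good to about 2 mm. A picture is of the moment at which its call begins. There is no depth.
A pose or a line that the arm cannot do raises bot.MotionError and nothing moves.
- bot.sign_off(): hands the job in, once; it reports no verdict.
The state is a dict: "time": time; "joint_positions": joint angles; "qvel": joint speeds; "joint_efforts": joint torques, N m; "position": TCP position; "eef_rot": TCP orientation; "force": force on the tool from outside, world axes, zero at the start; "torque": the same for the moment, N m; "finger_gap": opening from 0.0 (shut) to 1.0 (fully open).
Only numpy, scipy, OpenCV 4.12 (cv2) and the standard library are available. Lean on these libraries where they do the work, as an engineer would, in place of code of your own. Each camera call takes 0.05 s, during which the arm holds its last target. There are 200 camera calls.

## Working session

There is one attempt and no reset: what is moved stays moved. The work goes in short steps, each a Python script; the robot and the scene stay as the last script left them, time stands still between calls to the robot, and variables do not carry over. Pictures are saved under pics/ and viewed, about 8 in all and at most 12, crops included, and the job is handed in when it is done.

```bash
ls; mkdir -p pics
python3 - <<'E'
from cell import bot
import cv2,numpy as np
s=bot.sense(); print(s['time'],s['position'],s['eef_rot'],s['force'],bot.grip_point_offset)
ims=[]
for n in ['scene','side','wrist']:
    d=bot.get_image(n); print(n,d['camera_matrix'].tolist(),np.round(d['position'],3),np.round(d['rotation'],3).tolist())
    cv2.imwrite(f'pics/{n}0.png',d['img'][:,:,::-1]); np.savez(f'pics/{n}0.npz',**d)
E
```

```text
pics
0.0 [0.25441526 0.57017823 0.22142389] [ 0.69224462 -0.14756485  0.14711893 -0.69092549] [-0.90760444  0.69926364 -0.84366811] 0.0187
scene [[447.8123697716751, 0.0, 276.81326513551505], [0.0, 447.8123697716751, 210.75329568076083], [0.0, 0.0, 1.0]] [ 1.401 -0.339  1.055] [0.763, 0.518, -0.221, -0.319]
side [[421.654863766752, 0.0, 280.2518764229063], [0.0, 421.654863766752, 208.54651271616413], [0.0, 0.0, 1.0]] [ 0.023 -0.512  0.962] [0.865, -0.362, 0.131, -0.322]
wrist [[305.1971005022118, 0.0, 271.96882714870804], [0.0, 305.1971005022118, 209.7845255692836], [0.0, 0.0, 1.0]] [0.177 0.604 0.385] [0.829, 0.537, 0.083, 0.131]
```

View pics/scene0.png

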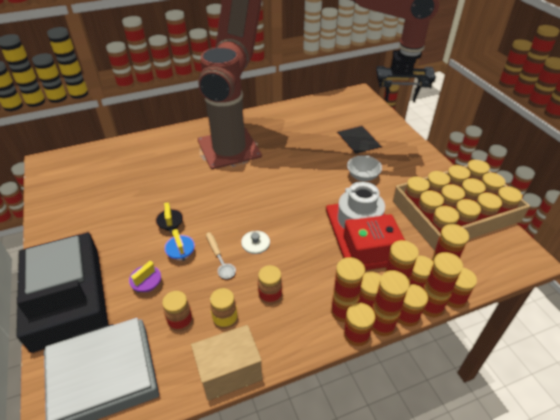

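View pics/side0.png

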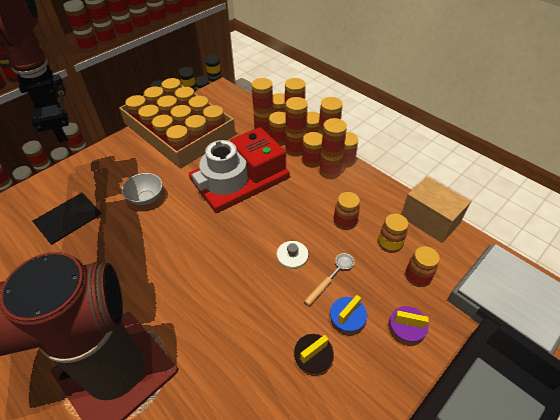

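The scene view shows the blue cap at (180,247), the mill collar at (363,193), and the black and purple decoys at (170,220) and (145,278). In the side view the blue cap is at (348,314) and the collar at (220,152). Next I get rough positions by ray casting.

```bash
cat > h.py <<'E'
import cv2,numpy as np
from scipy.spatial.transform import Rotation as R
def ray(d,uv,z):
    K=d['camera_matrix']; v=np.linalg.inv(K)@np.array([uv[0],uv[1],1.0])
    w=R.from_quat(d['rotation']).apply(v); p=np.array(d['position']); return p+w*(z-p[2])/w[2]
def proj(d,P):
    q=R.from_quat(d['rotation']).inv().apply(np.array(P)-d['position']); q=d['camera_matrix']@q; return q[:2]/q[2]
def blobs(d,lo,hi,amin=30):
    hsv=cv2.cvtColor(np.ascontiguousarray(d['img']),cv2.COLOR_RGB2HSV); m=cv2.inRange(hsv,lo,hi)
    c,_=cv2.findContours(m,cv2.RETR_EXTERNAL,cv2.CHAIN_APPROX_NONE)
    return sorted([k for k in c if cv2.contourArea(k)>amin],key=cv2.contourArea,reverse=True)
BLUE=((100,150,100),(120,255,255)); YEL=((24,150,120),(34,255,255))
def down(yaw):
    # tool y down; tool z (jaw direction) horizontal at yaw
    z=np.array([np.cos(yaw),np.sin(yaw),0]); y=np.array([0,0,-1.]); x=np.cross(y,z)
    return R.from_matrix(np.c_[x,y,z]).as_quat()
def onplane(d,cnt,z): return np.array([ray(d,p[0],z)[:2] for p in cnt],np.float32)
E
python3 - <<'E'
from h import *
for n in ['scene','side','wrist']:
    d=dict(np.load(f'pics/{n}0.npz'))
    print(n)
    for c in blobs(d,*BLUE)[:3]:
        (u,v),_=cv2.minEnclosingCircle(onplane(d,c,.038)); print(' blue',c.mean(0),cv2.contourArea(c),u,v,_)
    for c in blobs(d,*YEL)[:8]:
        r=cv2.minAreaRect(onplane(d,c,.07)); 
        print(' yel',c.mean(0).round(),cv2.contourArea(c),np.round(r[0],3),np.round(r[1],3),round(r[2]))
s=dict(np.load('pics/scene0.npz')); t=dict(np.load('pics/side0.npz'))
print(ray(s,(363,192),.145),ray(t,(220,152),.145))
# motor box red top in side: corners by eye
for p in [(232,141),(257,129),(286,147),(262,160)]: print(ray(t,p,.105))
print(np.load('pics/wrist0.npz')['rotation'])
E
```

```text
scene
 blue [[179.86170213 248.18085106]] 269.0 0.46776095032691956 -0.2919633686542511 0.04204137995839119
 yel [[143. 272.]] 192.0 [ 0.549 -0.407] [0.035 0.075] 32
 yel [[167. 213.]] 90.0 [ 0.344 -0.299] [0.021 0.098] 84
 yel [[47. 73.]] 64.5 [-0.783 -0.627] [0.079 0.066] 6
 yel [[177. 239.]] 60.0 [ 0.466 -0.296] [0.018 0.094] 85
 yel [[14. 54.]] 52.5 [-1.054 -0.774] [0.1   0.083] 1
 yel [[71. 69.]] 51.5 [-0.783 -0.528] [0.076 0.059] 68
 yel [[60. 47.]] 51.0 [-1.051 -0.555] [0.104 0.062] 5
 yel [[ 11. 102.]] 33.5 [-0.569 -0.777] [0.066 0.054] 10
side
 blue [[346.9858156  314.20567376]] 633.5 0.46271270513534546 -0.29554542899131775 0.0440836176276207
 yel [[314. 346.]] 153.5 [ 0.336 -0.299] [0.014 0.069] 82
 yel [[350. 306.]] 123.0 [ 0.465 -0.294] [0.069 0.013] 2
 yel [[412. 316.]] 118.0 [ 0.545 -0.411] [0.012 0.067] 31
wrist
[0.55519884 0.26888096 0.145     ] [0.54971943 0.26125751 0.145     ]
[0.63449846 0.31162681 0.105     ]
[0.72907684 0.29878258 0.105     ]
[0.73173131 0.17194521 0.105     ]
[0.64006617 0.18235673 0.105     ]
[0.82893016 0.53749503 0.08324466 0.13055349]
```

View pics/wrist0.png

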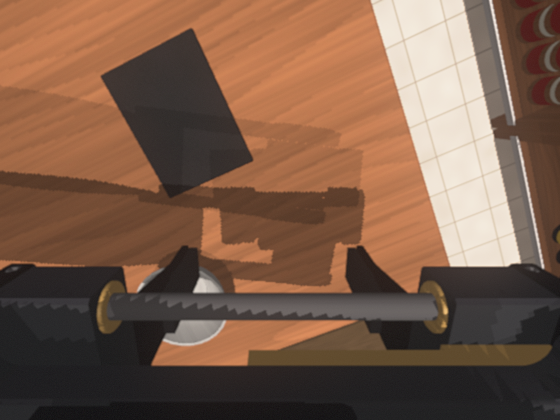

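The wrist view shows only the bowl (190,300) and the black mat. The two fixed views agree to about 5 mm: cap at (0.465,-0.294) with its bar along x, mouth near (0.552,0.264). I'll check the IK for both tool yaws, then look at the cap and the mouth with the wrist camera.

Run:
```python
from cell import bot
from h import *
s=bot.sense(); d=bot.get_image('wrist'); T=R.from_quat(s['eef_rot'])
off=T.inv().apply(np.array(d['position'])-s['position']); rel=(T.inv()*R.from_quat(d['rotation']))
print('cam off tool',off.round(4), rel.as_matrix().round(3).tolist()); np.savez('cam.npz',off=off,rel=rel.as_quat())
for sg in (1,-1):
    q=bot.solve_ik([.465,-.294,.15],down(sg*np.pi/2)); print('cap',sg,None if q is None else np.round(q,2))
    for y in np.arange(0.6,-1.2,-.3)+ (np.pi if sg>0 else 0) :
        q=bot.solve_ik([.552,.264,.2],down(y)); print('  mill jaw yaw',round(y,2),None if q is None else np.round(q,2))
def viewpose(target,yaw,z,uv):
    T=R.from_quat(down(yaw)); K=d['camera_matrix']; w=(T*rel).apply(np.linalg.inv(K)@[*uv,1.])
    c=T.apply(off); h=z+c[2]-target[2]; p=np.array(target)-w*(h/-w[2]) -c; return [p[0],p[1],z]
for sg in (1,-1): print(sg,viewpose([.465,-.294,.06],sg*np.pi/2,.22,(280,150)),viewpose([.552,.264,.145],sg*np.pi/2-np.pi/2,.28,(280,150)),viewpose([.552,.264,.145],sg*np.pi/2+np.pi/2,.28,(280,150)))
```

```text
cam off tool [-0.0844 -0.163  -0.0009] [[0.001, 0.952, 0.306], [0.001, -0.306, 0.952], [1.0, -0.001, -0.001]]
cap 1 [-0.71  0.11  1.8  -0.    1.24 -2.28]
  mill jaw yaw 3.74 None
  mill jaw yaw 3.44 None
  mill jaw yaw 3.14 None
  mill jaw yaw 2.84 [ 0.32  0.21  1.59  0.    1.35 -2.52]
  mill jaw yaw 2.54 [ 0.32  0.21  1.59 -0.    1.35 -2.22]
  mill jaw yaw 2.24 [ 0.32  0.21  1.59 -0.    1.35 -1.92]
cap -1 [-0.71  0.11  1.8  -0.    1.24  0.86]
  mill jaw yaw 0.6 [ 0.32  0.21  1.59 -0.    1.35 -0.28]
  mill jaw yaw 0.3 [0.32 0.21 1.59 0.   1.35 0.02]
  mill jaw yaw 0.0 [ 0.32  0.21  1.59 -0.    1.35  0.32]
  mill jaw yaw -0.3 [ 0.32  0.21  1.59 -0.    1.35  0.62]
  mill jaw yaw -0.6 [ 0.32  0.21  1.59 -0.    1.35  0.92]
  mill jaw yaw -0.9 [ 0.32  0.21  1.59 -0.    1.35  1.22]
1 [np.float64(0.5111844129156955), np.float64(-0.30132107865065316), 0.22] [np.float64(0.5453118160154317), np.float64(0.2148600004996587), 0.28] [np.float64(0.5586881839845684), np.float64(0.3131399995003413), 0.28]
-1 [np.float64(0.4188155870843045), np.float64(-0.2866789213493468), 0.22] [np.float64(0.5586881839845683), np.float64(0.3131399995003413), 0.28] [np.float64(0.5453118160154317), np.float64(0.2148600004996587), 0.28]
```

Run:
```python
from cell import bot
from h import *
bot.move_pose([.5587,.3131,.26],down(0)); bot.pause(.2); a=bot.get_image('wrist'); np.savez('pics/m1.npz',**a)
bot.move_pose([.4188,-.2867,.20],down(-np.pi/2)); bot.pause(.2); b=bot.get_image('wrist'); np.savez('pics/c1.npz',**b)
s=bot.sense(); print(s['time'],s['position'])
cv2.imwrite('pics/m1.png',a['img'][:,:,::-1]); cv2.imwrite('pics/c1.png',b['img'][:,:,::-1])
d=b
for c in blobs(d,*BLUE)[:2]:
    (u,v),r=cv2.minEnclosingCircle(onplane(d,c,.038)); print(' blue',c.mean(0),cv2.contourArea(c),u,v,r)
for c in blobs(d,*YEL)[:4]:
    r=cv2.minAreaRect(onplane(d,c,.074)); print(' yel',c.mean(0).round(),cv2.contourArea(c),np.round(r[0],4),np.round(r[1],3),r[2])
```

```text
4.4 [ 0.41911673 -0.28634217  0.20000191]
 blue [[285.41528239 135.50830565]] 1743.5 0.4788129925727844 -0.29678118228912354 0.038690872490406036
 blue [[306.96 165.12]] 32.5 0.45017415285110474 -0.32736217975616455 0.003866621060296893
```

View pics/m1.png

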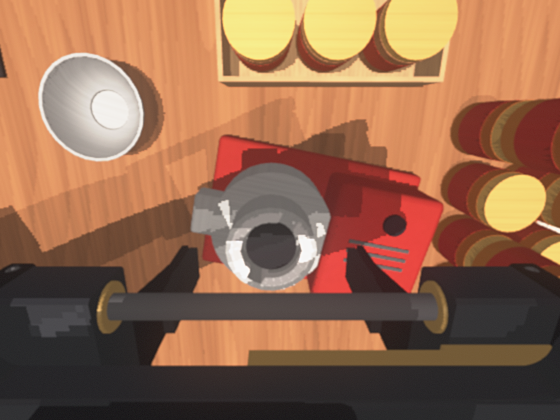

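View pics/c1.png

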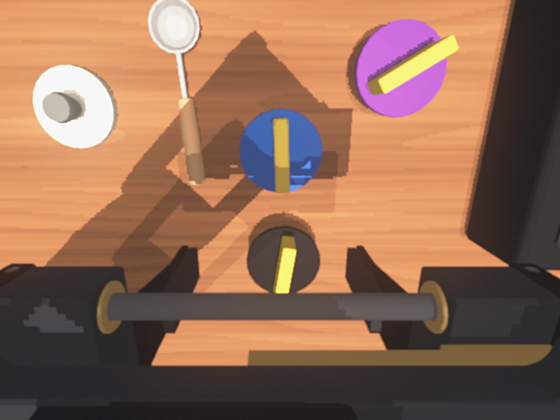

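Run:
```python
from h import *
d=dict(np.load('pics/c1.npz'))
# cap: all non-wood around
img=np.ascontiguousarray(d['img']); hsv=cv2.cvtColor(img,cv2.COLOR_RGB2HSV)
m=cv2.inRange(hsv,(95,100,40),(125,255,255)); m[:, :200]=0; m[:,340:]=0; m[220:]=0
pts=np.argwhere(m)[:,::-1].astype(np.int32).reshape(-1,1,2); hull=cv2.convexHull(pts)
e=cv2.fitEllipse(hull); print('hull',cv2.boundingRect(hull),e[0])
P=onplane(d,hull,.038); print('flange',cv2.minEnclosingCircle(P), cv2.fitEllipse(P))
y=cv2.inRange(hsv,(15,120,60),(36,255,255)); k=np.zeros_like(y); cv2.fillConvexPoly(k,hull,255); y&=k; y[:, :265]=0; y[:,300:]=0
c=max(cv2.findContours(y,cv2.RETR_EXTERNAL,cv2.CHAIN_APPROX_NONE)[0],key=cv2.contourArea); print('bar',cv2.boundingRect(c))
top=onplane(d,c,.074); vx=cv2.fitLine(top,cv2.DIST_L2,0,.01,.01).ravel(); print('axis',vx,np.arctan2(vx[1],vx[0]),cv2.minAreaRect(top))
a=dict(np.load('pics/m1.npz')); print('mouth',ray(a,(270.5,245),.145))
for p,z in [((222,136),.02),((418,175),.02)]: print(ray(a,p,z))
s=dict(np.load('pics/side0.npz'))
A=cv2.resize(a['img'][195:300,205:340],None,fx=3.5,fy=3.5,interpolation=cv2.INTER_CUBIC)
B=cv2.resize(s['img'][125:185,185:245],None,fx=5.2,fy=5.2,interpolation=cv2.INTER_CUBIC)
h=max(len(A),len(B)); A,B=[cv2.copyMakeBorder(i,0,h-len(i),0,0,cv2.BORDER_CONSTANT) for i in (A,B)]
o=np.hstack([A,B]); print(o.shape); cv2.imwrite('pics/collar.png',o[:,:,::-1])
```

```text
hull (240, 109, 82, 82) (280.3399963378906, 150.17306518554688)
flange ((0.4634007215499878, -0.2961868643760681), 0.043329283595085144) ((0.46355244517326355, -0.29610738158226013), (0.0856853798031807, 0.0860135480761528), 150.74380493164062)
bar (274, 119, 15, 72)
axis [ 0.9991085   0.04221647  0.4650165  -0.2959318 ] 0.042229015 ((0.46434926986694336, -0.29598328471183777), (0.06690935790538788, 0.012939385138452053), 2.802844285964966)
mouth [0.55638002 0.27171306 0.145     ]
[0.49343783 0.36790206 0.02      ]
[0.75314774 0.31736192 0.02      ]
(368, 784, 3)
```

View pics/collar.png

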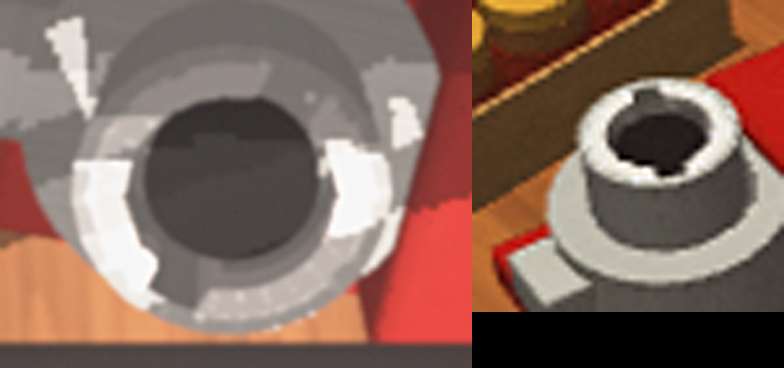

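The wrist view puts the cap's centre at (0.464,-0.296) with bar yaw 0.042; the flange and bar fits agree within 1 mm. The enlarged side crop shows the collar's slots as dark nicks at the far (655,95) and near (665,172) sides of the bore. Next I grasp the cap and measure the slots by sampling the rim circle.

Run:
```python
from cell import bot
from h import *
q=down(.042-np.pi/2); p=np.array([.464,-.296])
bot.command_gripper(.6,40); bot.move_pose([*p,.12],q)
print(bot.move_straight([*p,.043],v=.1,stop_force=8)); print(bot.sense()['position'])
bot.command_gripper(0,40); s=bot.sense(); print('gap',s['finger_gap'],s['force'],s['position'])
bot.move_straight([*p,.2],v=.15); s=bot.sense(); print(s['time'],s['finger_gap'],s['force'])
def rim(d,c,z=.145):
    g=cv2.GaussianBlur(cv2.cvtColor(np.ascontiguousarray(d['img']),cv2.COLOR_RGB2GRAY),(0,0),.7)
    for r in (.032,.034,.036):
        out=[]
        for a in range(0,360,6):
            u,v=proj(d,[c[0]+r*np.cos(np.radians(a)),c[1]+r*np.sin(np.radians(a)),z]); out.append(int(cv2.getRectSubPix(g,(1,1),(float(u),float(v)))[0,0]))
        print(r,out)
d=dict(np.load('pics/side0.npz')); g=cv2.cvtColor(np.ascontiguousarray(d['img']),cv2.COLOR_RGB2GRAY)
m=np.zeros_like(g); m[135:162,200:240]=255; m&=cv2.inRange(g,165,255)
n,l,st,ct=cv2.connectedComponentsWithStats(m); i=1+st[1:,4].argmax(); k=(l==i).astype(np.uint8); print(st[i])
h=cv2.convexHull(np.argwhere(k)[:,::-1].astype(np.int32).reshape(-1,1,2)); P=onplane(d,h,.145); c,r=cv2.minEnclosingCircle(P); print('rim',c,r,cv2.fitEllipse(P)); rim(d,c)
```

```text
False
[ 0.4645225  -0.29647446  0.04381557]
gap 0.16041231940862516 [-0.4722273   0.05865851  0.10326216] [ 0.46389859 -0.29586215  0.04285937]
8.5833 0.15648389736567442 [ 0.27524373  0.18559016 -2.63932084]
[200 140  36  22 270]
rim (0.5432278513908386, 0.2699742913246155) 0.057834692299366 ((0.5480405688285828, 0.2686145007610321), (0.08463754504919052, 0.1131802648305893), 85.38359069824219)
0.032 [60, 71, 83, 89, 86, 80, 78, 75, 78, 111, 161, 192, 213, 224, 231, 227, 223, 214, 205, 194, 186, 170, 156, 147, 149, 159, 162, 154, 150, 136, 137, 138, 140, 146, 152, 165, 172, 183, 206, 216, 219, 191, 119, 60, 48, 39, 55, 74, 77, 71, 57, 40, 31, 30, 31, 34, 35, 40, 46, 53]
0.034 [67, 77, 90, 99, 94, 83, 77, 74, 78, 127, 191, 213, 227, 229, 225, 219, 211, 196, 180, 167, 146, 129, 116, 107, 112, 141, 162, 163, 148, 130, 110, 103, 111, 115, 123, 133, 140, 152, 177, 189, 196, 189, 135, 89, 69, 60, 80, 123, 126, 115, 93, 60, 36, 34, 35, 39, 45, 49, 56, 62]
0.036 [75, 82, 98, 110, 105, 90, 78, 74, 78, 137, 210, 229, 227, 222, 211, 202, 184, 166, 149, 128, 109, 93, 79, 75, 83, 122, 161, 173, 166, 139, 115, 94, 89, 95, 101, 102, 110, 124, 148, 161, 171, 170, 144, 126, 101, 94, 120, 170, 178, 165, 139, 99, 64, 53, 56, 59, 60, 62, 65, 69]
```

Run:
```python
from cell import bot
from h import *
z=np.load('cam.npz'); rel=R.from_quat(z['rel']); off=z['off']
K=np.load('pics/m1.npz')['camera_matrix']
def viewpose(target,yaw,z,uv):
    T=R.from_quat(down(yaw)); w=(T*rel).apply(np.linalg.inv(K)@[*uv,1.]); c=T.apply(off); h=z+c[2]-target[2]
    p=np.array(target)-w*(h/-w[2])-c; return [p[0],p[1],z]
p=viewpose([.556,.271,.145],-.1,.25,(275,135)); print(p)
bot.move_pose(p,down(-.1)); bot.pause(.2); d=bot.get_image('wrist'); np.savez('pics/m2.npz',**d); e=bot.get_image('side'); np.savez('pics/s2.npz',**e)
s=bot.sense(); print(s['time'],s['position'],s['force'])
u,v=proj(d,[.556,.271,.145]); print(u,v,len(d['img']))
A=d['img'][:280,130:430]; A=cv2.resize(A,None,fx=2,fy=2,interpolation=cv2.INTER_CUBIC); cv2.imwrite('pics/m2.png',A[:,:,::-1])
```

```text
[np.float64(0.5479197956383356), np.float64(0.20611978897001537), 0.25]
10.7417 [0.54812107 0.20553483 0.249957  ] [ 0.37698824  0.43710268 -1.6912664 ]
273.2565880556315 133.04655074040434 420
```

View pics/m2.png

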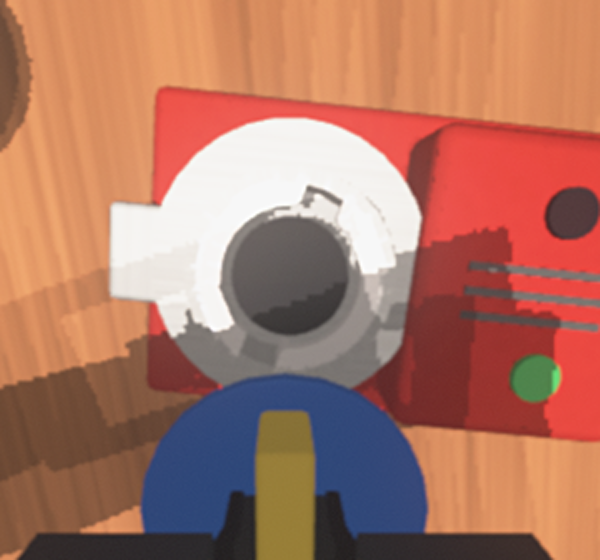

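The crop shows the collar with its bore at about (290,275), and the two slots clearly at (323,195) and (260,350). The held cap is at the bottom. I cast these points onto the rim plane.

Run:
```python
from h import *
d=dict(np.load('pics/m2.npz'))
f=lambda p,z=.145: ray(d,(130+p[0]/2,p[1]/2),z)[:2]
print('cam',d['position'])
for z in (.145,.135): print('disk c',z,f((290,275),z),'diam',np.linalg.norm(f((226,275),z)-f((352,275),z)),np.linalg.norm(f((290,212),z)-f((290,337),z)))
a=f((322,198));b=f((260,350)); print(a,b,(a+b)/2,np.linalg.norm(a-b),'slot yaw',np.arctan2(*(a-b)[::-1]))
for p in [(307,188),(342,204),(300,210),(336,222),(243,340),(278,346),(240,358),(272,366)]: print(p,f(p))
x=f((163,88),.02);y=f((600,133),.02); print('mill yaw',np.arctan2(*(y-x)[::-1]))
g=cv2.GaussianBlur(cv2.cvtColor(np.ascontiguousarray(d['img']),cv2.COLOR_RGB2GRAY),(0,0),.6)
# dark bore disk fit
m=cv2.inRange(g,0,95); m[:100]=0;m[172:]=0;m[:,:235]=0;m[:,310:]=0
c=max(cv2.findContours(m,cv2.RETR_EXTERNAL,cv2.CHAIN_APPROX_NONE)[0],key=cv2.contourArea)
for z in (.145,.135): print('dark',cv2.boundingRect(c),cv2.fitEllipse(onplane(d,cv2.convexHull(c),z)))
```

```text
cam [0.55662244 0.2884941  0.41288041]
disk c 0.145 [0.55711138 0.26715792] diam 0.05397639224116072 0.05229257276922678
disk c 0.135 [0.55712964 0.26636144] diam 0.05599133587215186 0.05424465926620369
[0.57333142 0.29668093] [0.54060852 0.23612577] [0.55696997 0.26640335] 0.06883106014235127 slot yaw 1.0753677046360297
(307, 188) [0.56752237 0.30116321]
(342, 204) [0.58137338 0.29350545]
(300, 210) [0.56385542 0.29294425]
(336, 222) [0.57836167 0.28668803]
(243, 340) [0.5336383  0.24135021]
(278, 346) [0.54876081 0.23709569]
(240, 358) [0.53131129 0.23344303]
(272, 366) [0.54513031 0.22835247]
mill yaw -0.1947375093663215
dark (247, 115, 57, 53) ((0.5580853819847107, 0.26308703422546387), (0.04156005382537842, 0.04969478398561478), 114.08441162109375)
dark (247, 115, 57, 53) ((0.5581400394439697, 0.26213857531547546), (0.043111495673656464, 0.05154987424612045), 114.08443450927734)
```

The camera is almost directly above the mouth, which measures (0.557,0.2665), and the slot yaw is 1.075 (mill yaw -0.195, so the slots are turned about -0.3). I go in gently.

Run:
```python
from cell import bot
from h import *
c=np.array([.557,.2665]); q=down(1.075-np.pi/2)
def st(t): s=bot.sense(); print(t,round(s['time'],2),np.round(s['position'],4),np.round(s['force'],2),np.round(s['torque'],2)); return s
bot.move_pose([*c,.25],q); bot.move_straight([*c,.195],v=.08); st('above')
print(bot.move_straight([*c,.176],v=.015,stop_force=7)); st('down')
```

```text
above 12.12 [0.5573 0.2666 0.1954] [ 0.22 -0.34 -1.81] [-0.02  0.07  0.01]
False
down 13.54 [0.5571 0.2666 0.1763] [-2.4   0.69  1.61] [-0.19  0.37 -0.06]
```

It reached 0.1763, below the lug-rest height of 0.180, with only about 3.4 N change, so the lugs are in the slots. I push in, turn clockwise in steps, and watch the forces.

Run:
```python
from cell import bot
from h import *
c=np.array([.557,.2665])
def st(t): s=bot.sense(); print(t,round(s['time'],2),np.round(s['position'],4),np.round(s['force'],2),np.round(s['torque'],2)); return s
print(bot.move_straight([*c,.1595],v=.015,stop_force=15)); s=st('in')
if s['position'][2]<.1615:
    bot.pause(.2)
    for a in np.arange(.1,.86,.1):
        hit=bot.move_straight([*c,.1595],down(1.075-np.pi/2-a),v=.02,stop_force=12); s=st(f'turn {a:.2f}')
        if hit: print('hit'); break
```

```text
False
in 14.79 [0.5572 0.2666 0.1603] [-4.82 -0.44  7.23] [-0.3   0.81 -0.  ]
turn 0.10 15.24 [0.5581 0.2668 0.1608] [-0.98 -0.18  7.55] [-0.16  0.39 -0.05]
turn 0.20 15.49 [0.5584 0.2668 0.161 ] [-0.87 -0.22  8.04] [-0.19  0.24 -0.06]
turn 0.30 15.74 [0.5586 0.2668 0.1611] [ 0.   -0.76  6.52] [-0.2   0.16 -0.06]
turn 0.40 15.99 [0.5587 0.2668 0.1611] [-0.19  0.24  6.85] [-0.25  0.16 -0.04]
turn 0.50 16.24 [0.5588 0.2668 0.1611] [-0.   -0.28  7.9 ] [-0.24  0.1  -0.06]
turn 0.60 16.49 [0.5588 0.2668 0.1611] [ 0.61 -0.74  6.93] [-0.26  0.17 -0.02]
turn 0.70 16.74 [0.5588 0.2667 0.1611] [-0.33 -1.36  6.56] [-0.22  0.12 -0.03]
turn 0.80 16.99 [0.5588 0.2667 0.1611] [ 0.48 -0.45  7.29] [-0.21  0.19 -0.07]
```

Run:
```python
from cell import bot
from h import *
p=np.array([.558,.2665])
def st(t): s=bot.sense(); j=R.from_quat(s['eef_rot']).as_matrix()[:,2]; print(t,round(s['time'],2),np.round(s['position'],4),np.round(s['force'],2),np.round(s['torque'],2),'bar yaw',round(np.arctan2(j[1],j[0])+np.pi/2,3)); return s
s=st('now'); t0=s['torque'][2]
for a in np.arange(.82,.96,.02):
    bot.move_straight([*p,.159],down(1.075-np.pi/2-a),v=.02,stop_force=15); bot.pause(.1); s=st(f'turn {a:.2f}')
    if abs(s['torque'][2]-t0)>.5: print('stop felt'); break
d=bot.get_image('wrist'); cv2.imwrite('pics/turn.png',d['img'][:,:,::-1])
```

```text
now 16.99 [0.5588 0.2667 0.1611] [ 0.48 -0.45  7.29] [-0.21  0.19 -0.07] bar yaw 0.274
turn 0.82 17.34 [0.5594 0.2667 0.1604] [-1.14  0.35  7.62] [-0.26  0.37 -0.04] bar yaw 0.255
turn 0.84 17.69 [0.5595 0.2667 0.1605] [-0.02  0.1   8.14] [-0.27  0.36  0.  ] bar yaw 0.235
turn 0.86 18.04 [0.5595 0.2667 0.1605] [-0.64 -0.82  7.75] [-0.23  0.31 -0.04] bar yaw 0.215
turn 0.88 18.39 [0.5595 0.2671 0.1605] [-0.08  0.66  6.58] [-0.05  0.28  0.16] bar yaw 0.195
turn 0.90 18.74 [0.5595 0.2674 0.1605] [-0.13  2.11  7.03] [0.14 0.29 0.39] bar yaw 0.176
turn 0.92 19.09 [0.5594 0.2674 0.1605] [-0.19  0.61  7.01] [0.11 0.32 0.76] bar yaw 0.157
stop felt
```

View pics/turn.png

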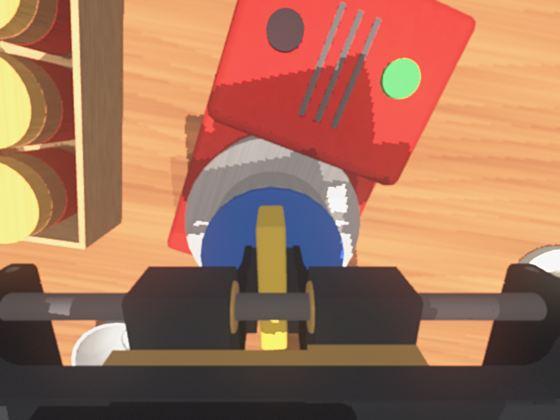

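The wrist picture shows the blue flange seated on the collar with the bar turned about 1 rad. The torque rise at 0.88–0.92 rad is the hard stop. I ease up into the notches, let go and retreat.

Run:
```python
from cell import bot
from h import *
def st(t): s=bot.sense(); print(t,round(s['time'],2),np.round(s['position'],4),np.round(s['force'],2),np.round(s['torque'],2),s['finger_gap']); return s
s=bot.sense(); x,y=.5585,.267; q=down(1.075-np.pi/2-.885)
bot.move_straight([x,y,.1655],q,v=.01); bot.pause(.2); st('eased')
bot.move_straight([x,y,.168],v=.01,stop_force=6); s=st('tug')
if s['force'][2]>4: print('spring still pushing')
bot.move_straight([x,y,.166],v=.01); st('back')
bot.command_gripper(.5); bot.pause(.3); st('open')
bot.move_straight([x,y,.26],v=.1); 
z=np.load('cam.npz'); rel=R.from_quat(z['rel']); off=z['off']
bot.move_straight([.548,.2055,.28],down(-.1),v=.15); bot.pause(.3); st('away')
d=bot.get_image('wrist'); np.savez('pics/f.npz',**d); e=bot.get_image('side'); f=bot.get_image('scene'); np.savez('pics/fs.npz',**e); np.savez('pics/fc.npz',**f)
A=cv2.resize(d['img'][:280,130:430],None,fx=1.3,fy=1.3); B=cv2.resize(e['img'][110:200,175:295],None,fx=3.2,fy=3.2,interpolation=cv2.INTER_CUBIC)
h=max(len(A),len(B)); o=np.hstack([cv2.copyMakeBorder(i,0,h-len(i),0,0,cv2.BORDER_CONSTANT) for i in (A,B)]); cv2.imwrite('pics/fin.png',o[:,:,::-1])
m=cv2.inRange(cv2.cvtColor(np.ascontiguousarray(d['img']),cv2.COLOR_RGB2HSV),(95,100,40),(125,255,255)); m[260:]=0
c=max(cv2.findContours(m,0,1)[0],key=cv2.contourArea); hl=cv2.convexHull(np.vstack([c]))
for zz in (.153,.157,.161,.173): print('flange',zz,cv2.fitEllipse(onplane(d,hl,zz)))
```

```text
eased 20.14 [0.5589 0.2672 0.1657] [3.69 3.79 2.49] [ 0.62 -0.46  0.07] 0.155034764525985
tug 20.35 [0.559  0.2673 0.1658] [ 0.97 -0.04  1.45] [-0.13  0.14  0.04] 0.15653133061348062
back 20.67 [0.5589 0.2671 0.1658] [ 3.43  2.12 -0.61] [ 0.42 -0.45  0.12] 0.15727054643051977
open 21.77 [0.5585 0.267  0.166 ] [ 0.85 -0.32  0.17] [-0.05  0.14 -0.01] 0.5060796348165914
away 24.6 [0.548  0.2056 0.2799] [-0.01  0.98 -0.28] [-0.08  0.04  0.05] 0.49981479838636644
flange 0.153 ((0.5583627820014954, 0.2657569646835327), (0.08779888600111008, 0.08870954811573029), 107.34252166748047)
flange 0.157 ((0.5583338737487793, 0.26607587933540344), (0.08658754825592041, 0.08748562633991241), 107.34214782714844)
flange 0.161 ((0.5583049058914185, 0.26639479398727417), (0.08537620306015015, 0.08626172691583633), 107.34207916259766)
flange 0.173 ((0.5582181215286255, 0.26735156774520874), (0.08174216747283936, 0.0825900062918663), 107.3423843383789)
```

View pics/fin.png

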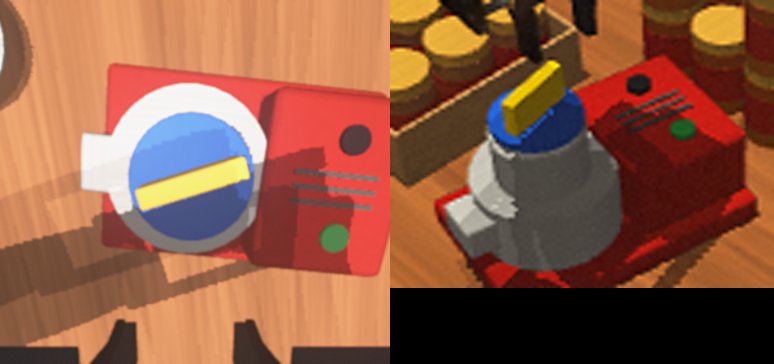

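Run:
```python
from cell import bot
from h import *
a=[dict(np.load(f'pics/{n}.npz'))['img'] for n in ('side0','fs')]
hsv=cv2.cvtColor(np.ascontiguousarray(dict(np.load('pics/f.npz'))['img']),cv2.COLOR_RGB2HSV); d=dict(np.load('pics/f.npz'))
m=cv2.inRange(hsv,(20,110,90),(34,255,255)); m[260:]=0; m[:,:220]=0; m[:,340:]=0; m[:100]=0
c=max(cv2.findContours(m,0,1)[0],key=cv2.contourArea); print('bar',cv2.minAreaRect(onplane(d,c,.197)))
df=cv2.absdiff(*a).max(2)[200:340,270:450]; print('counter change px',int((df>60).sum()))
bot.sign_off(); print(bot.sense()['time'])
```

```text
bar ((0.5582375526428223, 0.2667525112628937), (0.06900887936353683, 0.014003429561853409), 10.98311996459961)
counter change px 1139
the job is handed in; nothing more can be done
the job is handed in; nothing more can be done
```

The feed cap is locked in the mill's collar and released, and I handed the job in at about 25 s of the 72 s allowed. The hand-in gives no verdict.

**What I did:** I gripped the blue cap by its yellow bar and read the slots by wrist camera (yaw 1.075 rad, turned about -0.3 from the mill's frame). The lugs dropped in at the first try. I pushed the cap to about 29 mm above the rim, turned it clockwise to the hard stop at about 0.9 rad, eased it up into the notches and let go. My force readings stayed around 10 N or less.

**Last checks that agreed:**
- **Lock height:** a light upward tug was held with the bar's middle 33.9 mm above the rim; it would be held at 30 mm if the lugs were still under the lip. The flange size after release fits that height.
- **Angle:** the bar sits at 0.19 rad after release, matching the 0.885 rad turn.
- **Centring:** it is within about 1.5 mm of the measured mouth.
- **Clear of the cap:** the gripper is open and well away.

**Last check that was inconclusive:** the before/after picture comparison of the counter showed 1139 changed pixels. That area includes the spot where the cap stood and some shadows, so it does not prove that the jars, scoop and cover stayed put. No move went near them, and I felt no unexpected contact.

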